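# Find the red-marked bracket

### The arm

A 7-joint arm with a two-finger parallel gripper is mounted at the origin on the work surface. World frame = base frame: x ahead of the robot, y to its left, z up, the work surface at z = 0. Lengths are in m, angles in rad, forces in N, time in s.
With the tool pointing down it reaches from about 0.4 to 0.85 m from the base axis. Payload 4.5 kg.
Tool frame: the origin (TCP) lies on the centre line of the jaws, within the pads' length; the fingertips stand r.tip_extent ahead of it and the grasp point (between the pads) is the TCP (r.tip_extent is the distance from the TCP to the fingertips, in m); z points along the fingers, y is the line along which they close (so a half turn about z gives the same grasp; the last joint's range is limited). The gripper opens to 88 mm and grips with 3 to 60 N. Pads are 18 mm wide; open, the fingers measure 123 mm over their backs; the gripper's body (75 mm by 187 mm) begins 45 mm behind the grasp point.
Start: joints at [-1.288, 0.689, -0.195, 1.565, 0.157, 0.902, -0.215], TCP at [0.154, 0.606, 0.258] pointing down, gripper open.
Joint ranges: [-3.01, 3.01], [-0.46, 2.08], [-1.47, 1.51], [0.13, 2.56], [-1, 4.14], [0.04, 2.09], [-2.66, 2.66]. Speed limits (rad/s): [2.57, 2.57, 3.14, 3.14, 3.14, 3.14, 3.14].

### API

Orientations are given as a unit quaternion [x, y, z, w].
In Python, from plant import sensors, vision, finish_job, r gives the robot as it stands. The module is installed in compiled form; this text tells all that it offers.
- The arm moves only by the tool step_arm, never from a script. Its argument "steps" is a list of rows, each a list of 2 entries, a list of its own where there are three numbers: the shift along the tool's x, y, z in cm, then the turn, a rotation vector about the tool's x, y, z in degrees. A call has 1 to 12 rows; each row shifts and turns the commanded pose from where the row before left it, along the tool's axes as they then stand; what a row does not reach is not made up. A row lasts 1/8 s, in which the tool goes at most 62.5 mm and 10.7 degrees, less where a joint would pass 70% of its speed; a pose out of reach is approached as far as the arm can. A call with a gripper value outside its range is refused whole. "claw" is the opening, from -1 (shut) to 1 (fully open), set as the call begins (left out, the last holds). The fingers move at their own pace and stop on an object; "grip_force" is the grip in N (left out, the last holds). Time passes only in rows, so rows that do not move let the fingers close. It gives the time, the measured TCP pose, the force, the opening and the grip force at its end, in the units of the state.
- sensors.get_state(): the state, without advancing time (a new reading comes with each control period).
- vision.snapshot(name): name is "side" or "top" or "wrist"; returns a dict with "img" (384x512x3 uint8, red, green, blue), "fx", "fy", "cx", "cy" (pixels), "k1" (the pictures are not rectified: a ray, as slopes to the right and down, at radius r is drawn at 1 + k1 r^2 times it, then the intrinsics apply), "position" and "rotation" of the camera in the world. Camera axes: x right, y down, z forward; pixel columns grow to the right and rows downward; lengths in m; the calibration is good to about 2 mm. A picture is of the moment at which its call begins. There is no depth.
- finish_job(): hands the job in; it is judged then, once.
The state is a dict: "clock": time; "q": joint angles; "qd": joint speeds; "joint_torque": joint torques, N m; "tool_pos": TCP position; "eef_rot": TCP orientation; "contact_force": force on the tool from outside, world axes, zero at the start; "moment": the same for the moment, N m; "opening": opening from 0.0 (shut) to 1.0 (fully open); "finger_force": force on a finger pad.
Only numpy, scipy, OpenCV 4.12 (cv2) and the standard library are available. Lean on these libraries where they do the work, as an engineer would, in place of code of your own. Each camera call takes 0.05 s, during which the arm holds its last target. There are 200 camera calls.

### The job

One of the three aluminium angle brackets in the middle of the table has a red reject patch on the underside of its foot. Tip the brackets over onto the backs of their upright legs, towards the robot, until you find the marked one, then put that bracket in the red tray. Leave the plain brackets on the table about where they stand or fall; it does not matter whether they have been tipped.

Things in the scene. Friction and masses are not known exactly. Their poses are not given: they have to be found in the camera images.
- marked_mid (a point): Aluminium L bracket, 55 mm wide (y), 125 g: foot 50 mm long (x), 8 thick, on the table; leg 65 tall (z), 8 thick, at the foot's end nearest the robot; foot points away from the robot within 20 deg. Red 38 x 42 patch under the foot, unseen until tipped. Point: middle of the 50 x 55 x 65 envelope, in the L's hollow: leg's back face 25 mm along -x, underside 32.5 along -z; x from leg along foot.
- plain_a_mid (a point): Same bracket, plain underside; same point and axes. Any of the three, pushed towards the robot (-x) on the leg's inner face 35-45 mm above the table, topples over its heel at about 33 deg and lies on its leg's back: x then up, z to the robot, foot upright (50 high, 8 thick), pinchable from above.
- plain_b_mid (a point): Same bracket, plain underside; same point and axes, same behaviour. The three stand in a row from left to right, centres 100 mm or more apart, in any order.
- tray: Open red plastic tray, fixed, 170 mm (x) x 150 mm (y), 35 mm high, walls and floor 5 mm thick, to the left or right of the brackets (a blue tray like it stands on the other side). Origin: centre of its underside, on the table; z up.

How it is judged:
On the way:
1. the marked bracket lies tipped over on the table, outside the tray, so that its underside shows (angle between marked_mid's own z axis and vertical above 1.25 rad and height (world z) of marked_mid below 0.05 m and horizontal distance between marked_mid and tray above 0.12 m), for 0.2 s.
At the end, for the whole second after the job is handed in: The marked bracket, tipped over on the table first, rests still in the red tray: middle within 78 mm (x), 68 mm (y) of the tray's centre, under 55 mm high. Plain brackets lie on the table (middle under 60 mm), within 150 mm of their starts, over 120 mm from the tray's centre (x of marked_mid in the frame of tray between -0.078 and 0.078 m and y of marked_mid in the frame of tray between -0.068 and 0.068 m and z of marked_mid in the frame of tray below 0.055 m and linear speed of marked below 0.02 m/s and distance of each of plain_a_mid, plain_b_mid from where it was at the start of the episode below 0.15 m and height (world z) of each of plain_a_mid, plain_b_mid below 0.06 m and horizontal distance between each of plain_a_mid, plain_b_mid and tray above 0.12 m); the robot touches nothing.
It also fails if it takes over 58 s, if anything falls off the work surface, if the arm or the gripper's body presses on something with over 40 N, if the wrist force passes 120 N, or if a joint passes its speed limit or range.

## Working session

There is one attempt and no reset: what is moved stays moved. The work goes in short steps, Python scripts to look and compute and a tool call to move; the robot and the scene stay as the last step left them, time stands still between calls to the robot, and variables do not carry over. Pictures are saved under pics/ and viewed, at most 10 in all, crops included, and the job is handed in when it is done.

Besides the shell and the picture viewer there is one more tool, called after ">>>" as name([rows], argument=value, ...), one row to a line, values as JSON. step_arm: Moves the arm, as the interface text tells. Its arguments: {"type":"object","properties":{"steps":{"type":"array"},"claw":{"type":"number"},"grip_force":{"type":"number"}},"required":["steps"]}

```bash
mkdir -p pics; cat > h.py <<'E'
import numpy as np,cv2
from plant import sensors,vision,r
def snap(n,f=None):
    s=vision.snapshot(n)
    if f: cv2.imwrite('pics/'+f,s['img'][:,:,::-1])
    return s
def ray(s,u,v):
    K=np.array([[s['fx'],0,s['cx']],[0,s['fy'],s['cy']],[0,0,1]])
    p=cv2.undistortPoints(np.array([[[u,v]]],float),K,np.array([s['k1'],0,0,0.]))[0,0]
    R=np.array(s['rotation']); 
    if R.shape!=(3,3):
        from scipy.spatial.transform import Rotation as Q; R=Q.from_quat(R).as_matrix()
    return np.array(s['position']),R@np.array([p[0],p[1],1])
def onz(s,u,v,z):
    o,d=ray(s,u,v); return o+d*(z-o[2])/d[2]
E
python3 - <<'E'
from h import *
a=snap('top','top1.png');b=snap('side','side1.png')
for s in (a,b): print({k:np.round(v,3).tolist() for k,v in s.items() if k!='img'})
print(r.tip_extent); st=sensors.get_state(); print(st)
E
```

```text
{'fx': 386.165, 'fy': 386.165, 'cx': 256.264, 'cy': 198.418, 'k1': -0.041, 'position': [0.41, -0.003, 1.001], 'rotation': [0.709, -0.701, 0.044, -0.058]}
{'fx': 384.751, 'fy': 384.751, 'cx': 255.097, 'cy': 191.184, 'k1': 0.025, 'position': [-0.027, -0.611, 0.723], 'rotation': [0.841, -0.327, 0.145, -0.405]}
0.019
{'clock': 0.1, 'q': array([-1.28817487,  0.68989811, -0.19454382,  1.56623275,  0.15732572,
        0.90250563, -0.21511839]), 'qd': array([ 0.00026568, -0.00103582,  0.001304  , -0.0028834 , -0.00046341,
        0.00208869, -0.00098188]), 'joint_torque': array([-4.22216021e-03, -5.28488803e+01, -1.27165798e+00, -1.53833270e+01,
       -5.25755505e-02,  2.06816650e-03,  3.52449069e-05]), 'tool_pos': array([0.15381583, 0.60522473, 0.25699401]), 'eef_rot': array([ 1.24044694e-01,  9.92276289e-01, -8.23348255e-04, -3.93737659e-05]), 'contact_force': array([0.90694417, 0.28511793, 0.04110109]), 'moment': array([-0.00055022, -0.00355891,  0.01674111]), 'finger_force': 0.0, 'opening': 1.001138955876409}
```

```bash
python3 -c "
import cv2,numpy as np
a=cv2.imread('pics/top1.png');b=cv2.imread('pics/side1.png')
cv2.imwrite('pics/both.png',np.vstack([a,b])[:, :] if 0 else cv2.resize(np.hstack([a,b]),(800,300)))"
```

```text
(no output)
```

View pics/top1.png

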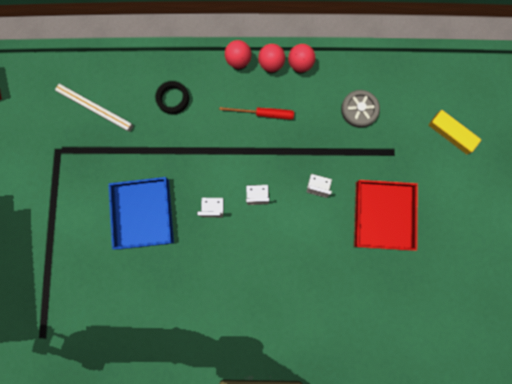

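View pics/side1.png

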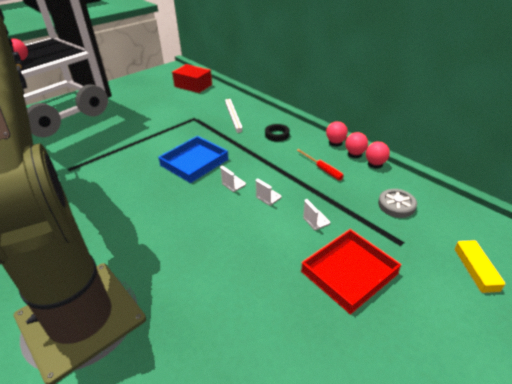

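```bash
cat >> h.py <<'E'
def white(s,lo=130):
    im=s['img'].astype(int); m=((im.min(2)>lo)&(im.max(2)-im.min(2)<40)).astype(np.uint8)
    return m
E
python3 - <<'E'
from h import *
s=snap('top')
im=s['img']
m=white(s,110); m[:150]=0;m[240:]=0;m[:,:180]=0;m[:,350:]=0
m=cv2.morphologyEx(m,cv2.MORPH_CLOSE,np.ones((3,3),np.uint8))
for c in cv2.findContours(m,0,1)[0]:
    if cv2.contourArea(c)<60: continue
    b=cv2.boxPoints(cv2.minAreaRect(c)); print('area',cv2.contourArea(c))
    for z in(0.008,0.065): print(z,[np.round(onz(s,u,v,z)[:2],3).tolist() for u,v in b])
hsv=cv2.cvtColor(im,cv2.COLOR_RGB2HSV)
m=(((hsv[...,0]<8)|(hsv[...,0]>172))&(hsv[...,1]>150)&(hsv[...,2]>60)).astype(np.uint8); m[:160]=0
c=max(cv2.findContours(m,0,1)[0],key=cv2.contourArea); b=cv2.boxPoints(cv2.minAreaRect(c))
p=np.array([onz(s,u,v,.035)[:2] for u,v in b]);print('tray',p.round(3).tolist(),p.mean(0))
cr=im[165:230,185:345][:,:,::-1]; cv2.imwrite('pics/crop1.png',cv2.resize(cr,None,fx=5,fy=5,interpolation=cv2.INTER_CUBIC))
E
```

```text
area 400.5
0.008 [[0.557, 0.172], [0.557, 0.104], [0.51, 0.103], [0.509, 0.17]]
0.065 [[0.548, 0.162], [0.549, 0.098], [0.504, 0.096], [0.504, 0.16]]
area 362.0
0.008 [[0.59, 0.047], [0.594, -0.014], [0.548, -0.016], [0.544, 0.043]]
0.065 [[0.579, 0.044], [0.583, -0.013], [0.54, -0.016], [0.536, 0.041]]
area 336.5
0.008 [[0.581, -0.113], [0.623, -0.124], [0.608, -0.187], [0.566, -0.176]]
0.065 [[0.571, -0.107], [0.611, -0.117], [0.596, -0.176], [0.557, -0.166]]
tray [[0.428, -0.228], [0.601, -0.236], [0.599, -0.393], [0.426, -0.381]] [ 0.51353116 -0.3096113 ]
```

View pics/crop1.png

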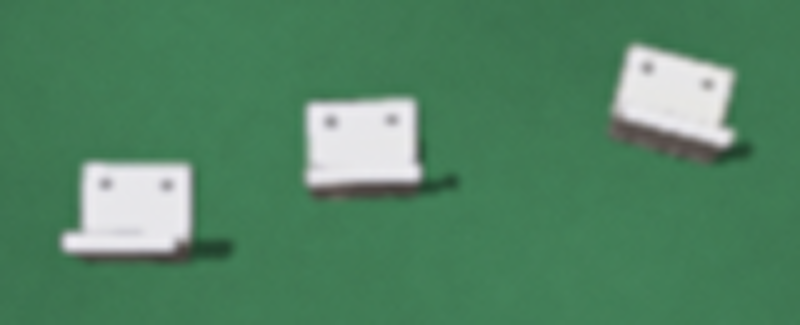

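```bash
python3 - <<'E'
from h import *
s=snap('top')
P={'A':[(82,162),(192,162),(62,233),(180,233)],'B':[(306,102),(417,98),(304,170),(422,165)],'C':[(632,43),(737,70),(618,107),(737,132)]}
for k,v in P.items():
    g=[onz(s,184.6+u/5,164.6+w/5,z)[:2] for (u,w),z in zip(v,(.008,.008,.065,.065))]
    f=(g[0]+g[1])/2; l=(g[2]+g[3])/2; 
    d=g[0]-g[1]; yaw=np.arctan2(-d[0],d[1]); e=g[2]-g[3]
    print(k,np.round(g,3).tolist(),'far',f.round(3),'leg',l.round(3),'len',np.linalg.norm(f-l).round(3),'yaw',np.degrees(yaw).round(1),np.degrees(np.arctan2(-e[0],e[1])).round(1),np.linalg.norm(d).round(3))
E
```

```text
A [[0.557, 0.161], [0.557, 0.104], [0.513, 0.16], [0.514, 0.103]] far [0.557 0.132] leg [0.513 0.132] len 0.044 yaw 0.5 0.6 0.058
B [[0.589, 0.045], [0.592, -0.013], [0.545, 0.042], [0.548, -0.015]] far [0.591 0.016] leg [0.547 0.014] len 0.044 yaw 2.6 3.0 0.058
C [[0.622, -0.126], [0.608, -0.18], [0.578, -0.111], [0.566, -0.17]] far [ 0.615 -0.153] leg [ 0.572 -0.141] len 0.045 yaw -14.3 -11.6 0.056
```

>>> step_arm([
  [[0, 0, 0], [0, 0, -7.1]],
  [[0, 0, 0], [0, 0, -7.1]],
  [[-3.5, -4.3, 0.5], [0, 0, 0]],
  [[-3.5, -4.3, 0.5], [0, 0, 0]],
  [[-3.5, -4.3, 0.5], [0, 0, 0]],
  [[-3.5, -4.3, 0.5], [0, 0, 0]],
  [[-3.5, -4.3, 0.5], [0, 0, 0]],
  [[-3.5, -4.3, 0.5], [0, 0, 0]],
  [[-3.5, -4.3, 0.5], [0, 0, 0]],
  [[-3.5, -4.3, 0.5], [0, 0, 0]],
  [[-3.5, -4.3, 0.5], [0, 0, 0]],
  [[-3.5, -4.3, 0.5], [0, 0, 0]],
], claw=-1)

```text
clock: 1.7
tool_pos: [0.5046, 0.174, 0.2075]
eef_rot: [0.0, 1.0, 0.0, 0.0]
contact_force: [0.4, 0.2, 0.2]
opening: 0.007
finger_force: 0.0
```

>>> step_arm([
  [[-3.3, -4.2, 0], [0, 0, 0]],
  [[0, 0, 4], [0, 0, 0]],
  [[0, 0, 4], [0, 0, 0]],
  [[0, 0, 4], [0, 0, 0]],
  [[0, 0, 2.8], [0, 0, 0]],
  [[0, 0, 0], [0, 0, 0]],
])

```text
clock: 2.45
tool_pos: [0.5351, 0.133, 0.058]
eef_rot: [0.0, 1.0, -0.001, -0.002]
contact_force: [0.4, -0.2, 0.2]
opening: 0.003
finger_force: 0.0
```

```bash
python3 - <<'E'
from h import *
s=snap('side'); print(sensors.get_state()['tool_pos'],sensors.get_state()['contact_force'])
cv2.imwrite('pics/s2.png',cv2.resize(s['img'][120:270,150:350][:,:,::-1],None,fx=3,fy=3,interpolation=2))
E
```

```text
[0.53606407 0.13340268 0.05934551] [ 0.66587068 -0.03280686  1.34185429]
```

View pics/s2.png

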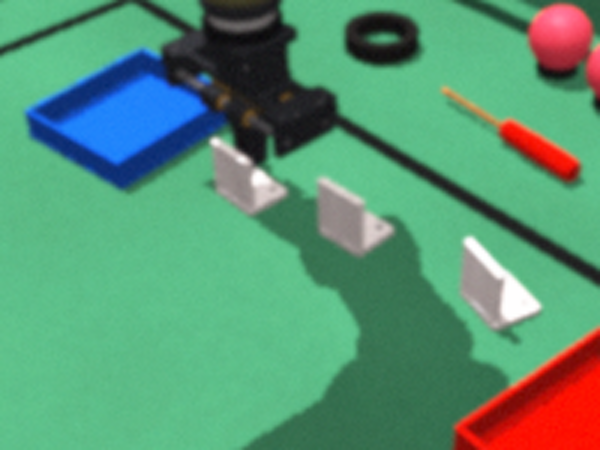

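The picture shows the closed fingers in the left bracket's hollow, just behind its leg (≈(240,150) in the crop). Pushing now.

>>> step_arm([
  [[0.7, 0, 0], [0, 0, 0]],
  [[0.7, 0, 0], [0, 0, 0]],
  [[0.7, 0, 0], [0, 0, 0]],
  [[0.7, 0, 0], [0, 0, 0]],
  [[0.7, 0, 0], [0, 0, 0]],
  [[0.7, 0, 0], [0, 0, 0]],
  [[0.7, 0, 0], [0, 0, 0]],
  [[1, 0, 0], [0, 0, 0]],
  [[0.7, 0, 0], [0, 0, 0]],
  [[0, 0, 0], [0, 0, 0]],
  [[0, 0, -4], [0, 0, 0]],
  [[0, 0, -4], [0, 0, 0]],
])

```text
clock: 4.0
tool_pos: [0.4704, 0.1334, 0.1404]
eef_rot: [0.0, 1.0, -0.0, -0.0]
contact_force: [-0.2, 1.7, 0.0]
opening: 0.004
finger_force: 0.0
```

```bash
python3 - <<'E'
from h import *
s=snap('side'); print(sensors.get_state()['tool_pos'],sensors.get_state()['contact_force'])
cv2.imwrite('pics/s3.png',cv2.resize(s['img'][120:270,150:350][:,:,::-1],None,fx=3,fy=3,interpolation=2))
E
```

```text
[0.47254762 0.13397767 0.14462501] [1.07796759 0.47090755 2.94912727]
```

View pics/s3.png

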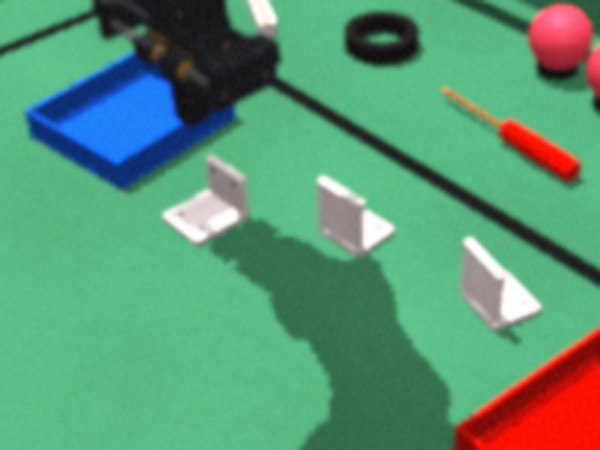

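>>> step_arm([
  [[-3.3, -4, 0], [0, 0, 0]],
  [[-3.3, -4, 0], [0, 0, 0]],
  [[-3.1, -3.8, 0], [0, 0, 0]],
  [[0, 0, 0], [0, 0, -3]],
  [[0, 0, 4], [0, 0, 0]],
  [[0, 0, 4.5], [0, 0, 0]],
  [[0, 0, 0], [0, 0, 0]],
])

```text
clock: 4.92
tool_pos: [0.5645, 0.0161, 0.0522]
eef_rot: [-0.027, 1.0, -0.0, -0.003]
contact_force: [-0.2, -0.3, -0.3]
opening: 0.009
finger_force: 0.0
```

```bash
python3 - <<'E'
from h import *
st=sensors.get_state(); print(st['tool_pos'],st['contact_force'],st['eef_rot'])
w=snap('wrist'); print({k:np.round(v,3).tolist() for k,v in w.items() if k!='img'})
E
```

```text
[0.56453426 0.01611499 0.05221186] [-0.17013419 -0.31023966 -0.25134824] [-2.67682484e-02  9.99636090e-01 -1.36964763e-04 -3.33608659e-03]
{'fx': 284.803, 'fy': 284.803, 'cx': 253.515, 'cy': 194.162, 'k1': -0.037, 'position': [0.49, 0.011, 0.18], 'rotation': [0.681, 0.718, 0.105, 0.1]}
```

>>> step_arm([
  [[0, 0, -0.5], [0, 0, 0]],
  [[0.7, 0, 0], [0, 0, 0]],
  [[0.7, 0, 0], [0, 0, 0]],
  [[0.7, 0, 0], [0, 0, 0]],
  [[0.7, 0, 0], [0, 0, 0]],
  [[0.7, 0, 0], [0, 0, 0]],
  [[0.7, 0, 0], [0, 0, 0]],
  [[0.7, 0, 0], [0, 0, 0]],
  [[1, 0, 0], [0, 0, 0]],
  [[0.4, 0, 0], [0, 0, 0]],
  [[0, 0, -4], [0, 0, 0]],
  [[0, 0, -4], [0, 0, 0]],
])

```text
clock: 6.48
tool_pos: [0.5039, 0.0122, 0.1403]
eef_rot: [-0.026, 1.0, -0.0, -0.001]
contact_force: [1.1, 0.7, -0.3]
opening: 0.002
finger_force: 0.0
```

```bash
python3 - <<'E'
from h import *
st=sensors.get_state(); print(st['tool_pos'],st['contact_force'],st['eef_rot'],st['q'].round(2))
E
```

```text
[0.50391962 0.01218241 0.14029607] [ 1.07553824  0.74117226 -0.28294443] [-2.58932655e-02  9.99664500e-01 -9.76836368e-05 -6.45798688e-04] [ 0.07  0.74 -0.31  2.02  0.49  0.45  1.02]
```

>>> step_arm([
  [[0, 0, 0], [0, 0, 3]],
  [[-3, -5.3, 0], [0, 0, 0]],
  [[-3, -5.3, 0], [0, 0, 0]],
  [[-2.9, -5.2, 0], [0, 0, 0]],
  [[0, 0, 0], [0, 0, 6.5]],
  [[0, 0, 0], [0, 0, 6.5]],
  [[0, 0, 4], [0, 0, 0]],
  [[0, 0, 4], [0, 0, 0]],
  [[0, 0, 0], [0, 0, 0]],
  [[0, 0, 0], [0, 0, 0]],
])

```text
clock: 7.72
tool_pos: [0.5936, -0.1458, 0.0601]
eef_rot: [0.114, 0.994, -0.0, 0.0]
contact_force: [0.1, 0.2, -0.9]
opening: 0.004
finger_force: 0.0
```

>>> step_arm([
  [[0.7, 0, 0], [0, 0, 0]],
  [[0.7, 0, 0], [0, 0, 0]],
  [[0.7, 0, 0], [0, 0, 0]],
  [[0.7, 0, 0], [0, 0, 0]],
  [[0.7, 0, 0], [0, 0, 0]],
  [[0.7, 0, 0], [0, 0, 0]],
  [[0.7, 0, 0], [0, 0, 0]],
  [[1, 0, 0], [0, 0, 0]],
  [[0.7, 0, 0], [0, 0, 0]],
  [[0, 0, -4], [0, 0, 0]],
  [[0, 0, -5], [0, 0, 0]],
  [[0, 0, -5], [0, 0, 0]],
])

```text
clock: 9.22
tool_pos: [0.5284, -0.131, 0.201]
eef_rot: [0.114, 0.994, -0.0, -0.0]
contact_force: [-0.1, -0.9, -0.8]
opening: -0.0
finger_force: 0.0
```

```bash
python3 - <<'E'
from h import *
st=sensors.get_state(); print(st['tool_pos'],st['contact_force'],st['eef_rot'],st['q'].round(2))
t=snap('top');s=snap('side')
a=cv2.resize(t['img'][160:235,185:345],(640,300),interpolation=2)
b=cv2.resize(s['img'][150:250,180:340],(480,300),interpolation=2)
cv2.imwrite('pics/v5.png',np.vstack([a,np.pad(b,((0,0),(0,160),(0,0)))])[:,:,::-1])
E
```

```text
[ 0.52844323 -0.13098133  0.20097315] [-0.05048952 -0.87601587 -0.76385789] [ 1.13620111e-01  9.93524229e-01 -9.02040084e-07 -2.75846244e-04] [ 0.38  0.68 -0.37  1.86  0.38  0.67  1.13]
```

View pics/v5.png

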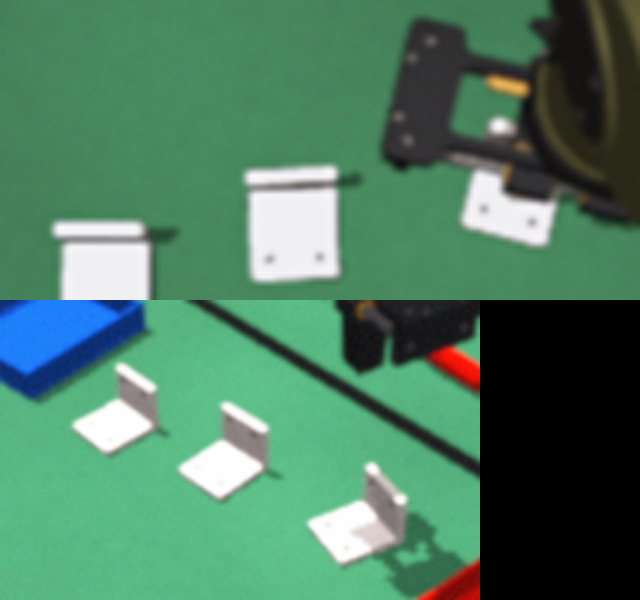

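>>> step_arm([
  [[-2.9, 5.1, 1.5], [0, 0, 0]],
  [[-2.9, 5.1, 1.5], [0, 0, 0]],
  [[-2.9, 5.1, 1.5], [0, 0, 0]],
  [[0, 0, 0], [0, 0, -10.5]],
  [[0, 0, 0], [0, 0, -10.5]],
  [[0, 0, 0], [0, 0, -10.5]],
  [[0, 0, 0], [0, 0, -10.5]],
  [[0, 0, 0], [0, 0, -10.5]],
  [[0, 0, 0], [0, 0, -10.5]],
  [[0, 0, 0], [0, 0, -10.5]],
  [[0, 0, 0], [0, 0, -10.5]],
  [[0, 0, 0], [0, 0, -10.5]],
], claw=1)

```text
clock: 10.82
tool_pos: [0.6476, -0.0017, 0.1535]
eef_rot: [-0.655, 0.756, 0.0, -0.001]
contact_force: [-0.0, 0.1, -0.3]
opening: 1.0
finger_force: 0.0
```

>>> step_arm([
  [[0, 0, 0], [0, 0, -10.5]],
  [[0, 0, 0], [0, 0, -10.5]],
  [[0, 0, 0], [0, 0, -10.5]],
  [[0, 0, 0], [0, 0, -10.5]],
  [[0, 0, 0], [0, 0, -10.5]],
  [[0, 0, 0], [0, 0, -10.5]],
  [[0, 0, 0], [0, 0, -10.5]],
  [[0, 0, 0], [0, 0, -10.5]],
  [[0, 0, 0], [0, 0, 0]],
])

```text
clock: 11.95
tool_pos: [0.5135, 0.0783, 0.1071]
eef_rot: [0.976, -0.209, 0.064, 0.022]
contact_force: [0.8, -0.1, -0.1]
opening: 1.0
finger_force: 0.0
```

```bash
python3 - <<'E'
from h import *
st=sensors.get_state(); print(st['clock'],st['tool_pos'],st['eef_rot'],st['q'].round(2))
w=snap('wrist','w1.png');print(w['position'])
t=snap('top','t6.png')
E
```

```text
11.95 [0.51351941 0.07825848 0.10710668] [ 0.97560413 -0.20890746  0.06394798  0.02156158] [ 0.41  1.27 -1.47  2.06  1.46  1.42  2.65]
[0.5675211  0.05535055 0.24304393]
```

View pics/w1.png

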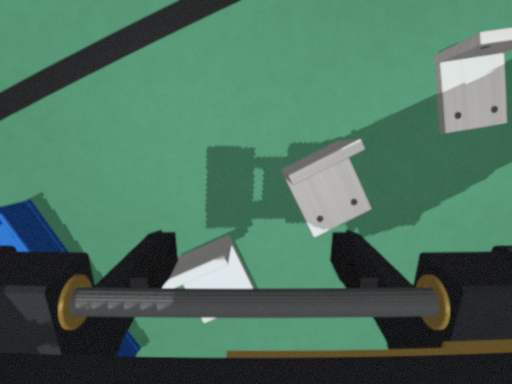

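```bash
cat >> h.py <<'E'
from scipy.spatial.transform import Rotation as Q
def Rd(phi):
    p=np.radians(phi); x=np.array([-np.cos(p),np.sin(p),0]); y=np.array([np.sin(p),np.cos(p),0])
    return Q.from_matrix(np.array([x,y,[0,0,-1.]]).T)
def phi():
    R=Q.from_quat(sensors.get_state()['eef_rot']).as_matrix(); return np.degrees(np.arctan2(R[1,0],-R[0,0]))
def delta(pos,ph):
    st=sensors.get_state(); R=Q.from_quat(st['eef_rot'])
    print('turn',(R.inv()*Rd(ph)).as_rotvec(degrees=True).round(1),'shift cm after turn',(Rd(ph).inv().apply(np.array(pos)-st['tool_pos'])*100).round(2),
     'before',(R.inv().apply(np.array(pos)-st['tool_pos'])*100).round(2),'phi',phi().round(1))
E
python3 - <<'E'
from h import *
delta([0.6,0.03,0.2],phi()); delta([.63,.03,.17],-155)
E
```

```text
turn [ 0.8 -7.8 -0.1] shift cm after turn [ 9.57  0.82 -9.2 ] before [10.73  0.93 -7.8 ] phi -155.4
turn [ 0.8 -7.8  0.3] shift cm after turn [12.29 -0.51 -6.2 ] before [13.02 -0.37 -4.48] phi -155.4
```

>>> step_arm([
  [[0, 0, -4], [0, 0, 0]],
  [[0, 0, -4], [0, 0, 0]],
  [[0, 0, 0], [0, 0, 10.5]],
  [[0, 0, 0], [0, 0, 10.5]],
  [[0, 0, 0], [0, 0, 10.5]],
  [[0, 0, 0], [0, 0, 0]],
])

```text
clock: 12.8
tool_pos: [0.4977, 0.0879, 0.1823]
eef_rot: [0.877, -0.474, 0.075, 0.002]
contact_force: [0.5, -0.1, 0.0]
opening: 1.002
finger_force: 0.0
```

```bash
python3 - <<'E'
from h import *
st=sensors.get_state(); print(st['tool_pos'],st['q'].round(2))
delta([.63,.03,.18],phi())
E
```

```text
[0.49774002 0.08785517 0.182344  ] [ 0.39  1.04 -1.42  2.07  1.29  1.29  2.12]
turn [-4.  -7.7  0.3] shift cm after turn [12.05 -7.95  0.23] before [11.91 -7.81  2.38] phi -122.9
```

>>> step_arm([
  [[0, 0, 0], [-4, -7.7, 0]],
  [[4, -2.7, 0], [0, 0, 0]],
  [[4, -2.7, 0], [0, 0, 0]],
  [[4, -2.6, 0], [0, 0, 0]],
  [[0, 0, 0], [0, 0, 10.5]],
  [[0, 0, 0], [0, 0, 10.5]],
  [[0, 0, 0], [0, 0, 10.5]],
  [[0, 0, 0], [0, 0, 10.5]],
  [[0, 0, 0], [0, 0, 10.5]],
  [[0, 0, 0], [0, 0, 10.5]],
  [[0, 0, 0], [0, 0, 10.5]],
  [[0, 0, 0], [0, 0, 10.5]],
])

```text
clock: 14.3
tool_pos: [0.6298, 0.0313, 0.1815]
eef_rot: [-0.334, 0.943, 0.0, -0.001]
contact_force: [-0.5, 0.3, 0.3]
opening: 1.001
finger_force: 0.0
```

>>> step_arm([
  [[0, 0, 0], [0, 0, 10.5]],
  [[0, 0, 0], [0, 0, 10.5]],
  [[0, 0, 0], [0, 0, 10.5]],
  [[0, 0, 0], [0, 0, 10.5]],
  [[0, 0, 0], [0, 0, 10.5]],
  [[0, 0, 0], [0, 0, 10.5]],
  [[0, 0, 0], [0, 0, 10.5]],
  [[0, 0, 0], [0, 0, 10.5]],
])

```text
clock: 15.3
tool_pos: [0.6298, 0.0315, 0.1816]
eef_rot: [0.382, 0.924, -0.0, -0.001]
contact_force: [-0.1, 0.0, -1.1]
opening: 1.003
finger_force: 0.0
```

>>> step_arm([
  [[0, 0, 0], [0, 0, 10.5]],
  [[0, 0, 0], [0, 0, 10.5]],
  [[0, 0, 0], [0, 0, 10.5]],
  [[0, 0, 0], [0, 0, 10.5]],
  [[0, 0, 0], [0, 0, 10.5]],
  [[0, 0, 0], [0, 0, 10.5]],
  [[0, 0, 0], [0, 0, 10.5]],
  [[0, 0, 0], [0, 0, 0]],
])

```text
clock: 16.3
tool_pos: [0.6298, 0.0318, 0.1818]
eef_rot: [0.857, 0.515, -0.001, -0.0]
contact_force: [0.0, -0.8, -0.2]
opening: 0.998
finger_force: 0.0
```

```bash
python3 - <<'E'
from h import *
st=sensors.get_state(); print(st['tool_pos'],st['q'].round(2),phi())
w=snap('wrist','w2.png');print(w['position'])
hsv=cv2.cvtColor(w['img'],cv2.COLOR_RGB2HSV)
m=(((hsv[...,0]<8)|(hsv[...,0]>172))&(hsv[...,1]>130)&(hsv[...,2]>50)).astype(np.uint8)
for c in cv2.findContours(m,0,1)[0]:
    if cv2.contourArea(c)>40:
        q=cv2.minAreaRect(c);print(q,onz(w,*q[0],.025).round(3))
E
```

```text
[0.62977422 0.03175878 0.18184164] [ 0.27  0.88 -0.75  1.6   0.71  0.95 -1.22] 118.00462818720787
[0.66563986 0.09785813 0.30871196]
((410.91180419921875, 163.14707946777344), (92.89114379882812, 25.951311111450195), 75.96376037597656) [ 0.782 -0.026  0.025]
((507.0, 9.5), (19.0, 8.0), 90.0) [0.909 0.067 0.025]
```

View pics/w2.png

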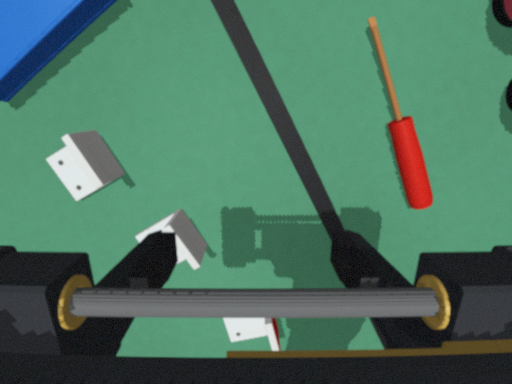

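The wrist view shows plain grey undersides on the left (≈(98,155)) and middle (≈(192,235)) brackets, and red on the right bracket's foot (≈(277,335)); the right one is marked. I'll locate it precisely.

```bash
python3 - <<'E'
from h import *
t=snap('top')
cv2.imwrite('pics/t7.png',cv2.resize(t['img'][160:235,285:435],None,fx=5,fy=5,interpolation=2)[:,:,::-1])
w=white(t,110);w[:150]=0;w[240:]=0;w[:,:290]=0;w[:,350:]=0
for c in cv2.findContours(w,0,1)[0]:
    if cv2.contourArea(c)>60:
        b=cv2.boxPoints(cv2.minAreaRect(c));print(b.round(1).tolist(),[onz(t,u,v,.01)[:2].round(3).tolist() for u,v in b],[onz(t,u,v,.05)[:2].round(3).tolist() for u,v in b])
E
```

```text
[[292.8999938964844, 204.5], [305.29998779296875, 196.8000030517578], [319.8999938964844, 220.39999389648438], [307.5, 228.10000610351562]] [[0.539, -0.078], [0.559, -0.11], [0.498, -0.147], [0.478, -0.115]] [[0.534, -0.075], [0.553, -0.106], [0.495, -0.141], [0.476, -0.111]]
```

View pics/t7.png

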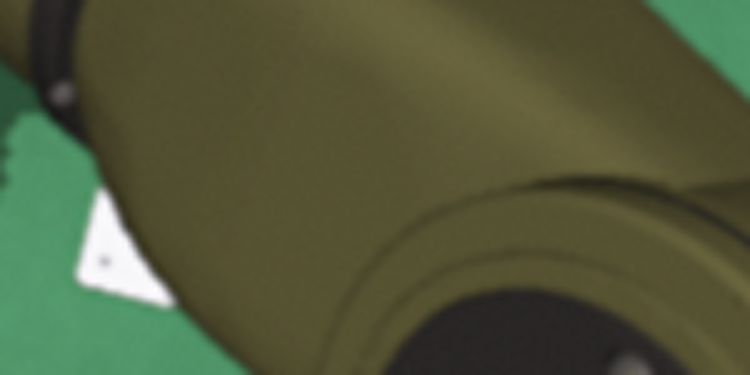

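```bash
python3 - <<'E'
from h import *
t=snap('top')
a=onz(t,285-.4+78/5,160-.4+282/5,.008)[:2];b=onz(t,285-.4+168/5,159.6+306/5,.008)[:2]
c=onz(t,284.6+100/5,159.6+190/5,.008)[:2]
d=a-b; d/=np.linalg.norm(d); f=np.array([d[1],-d[0]]); yaw=np.degrees(np.arctan2(f[1],f[0]))
# v5 corners too
a2=onz(t,184.6+462/4,159.6+223/4,.008)[:2];b2=onz(t,184.6+548/4,159.6+246/4,.008)[:2]
print(a,b,c,yaw,np.degrees(np.arctan2(*(c-a)[::-1])),a2,b2,np.linalg.norm(a2-b2))
m=(a2+b2)/2; f=np.array([np.cos(np.radians(-13.5)),np.sin(np.radians(-13.5))])
g=m+.061*f; print('grasp',g,'mid',m+.0325*f)
delta([*g,.15],90+13.5)
E
```

```text
[ 0.50954468 -0.09684208] [ 0.49759553 -0.14305687] [ 0.55759493 -0.10844783] -14.496734619139762 -13.578790826051343 [ 0.51122483 -0.09659114] [ 0.49690636 -0.15178636] 0.05702220243628644
grasp [ 0.56338016 -0.13842892] mid [ 0.53566762 -0.13177572]
turn [ -0.1   0.  -14.5] shift cm after turn [-18.1   -2.45   3.16] before [-18.13   2.18   3.17] phi 118.0
```

>>> step_arm([
  [[0, 0, 0], [0, 0, -7.2]],
  [[0, 0, 0], [0, 0, -7.2]],
  [[-6, -0.8, 0], [0, 0, 0]],
  [[-6, -0.8, 0], [0, 0, 0]],
  [[-6, -0.8, 0], [0, 0, 0]],
  [[0, 0, 4], [0, 0, 0]],
  [[0, 0, 4], [0, 0, 0]],
  [[0, 0, 3], [0, 0, 0]],
  [[0, 0, 0], [0, 0, 0]],
])

```text
clock: 17.58
tool_pos: [0.5613, -0.1372, 0.0699]
eef_rot: [0.786, 0.618, -0.002, -0.002]
contact_force: [-0.2, -0.5, 0.2]
opening: 1.002
finger_force: 0.0
```

```bash
python3 - <<'E'
from h import *
delta([.5625,-.1384,.034],103.5); print(sensors.get_state()['tool_pos'],sensors.get_state()['q'].round(2))
w=snap('wrist','w3.png')
E
```

```text
turn [-0.3  0.1 -0.2] shift cm after turn [-0.09  0.14  3.59] before [-0.09  0.17  3.59] phi 103.7
[ 0.56130124 -0.13719508  0.06992964] [ 0.55  1.   -0.7   1.81  0.97  0.72 -0.95]
```

View pics/w3.png

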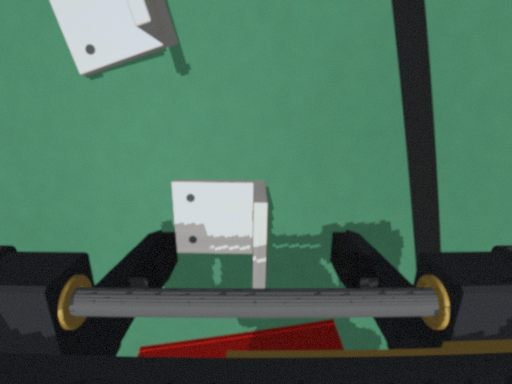

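The foot stands upright midway between the fingers (≈(260,230)), well aligned. Descending and gripping.

>>> step_arm([
  [[0, 0.1, 1.8], [0, 0, 0]],
  [[0, 0, 1.8], [0, 0, 0]],
  [[0, 0, 0], [0, 0, 0]],
])

```text
clock: 18.0
tool_pos: [0.5626, -0.1375, 0.0344]
eef_rot: [0.787, 0.617, -0.002, -0.001]
contact_force: [0.4, -0.1, 0.2]
opening: 0.998
finger_force: 0.0
```

>>> step_arm([
  [[0, 0, 0], [0, 0, 0]],
  [[0, 0, 0], [0, 0, 0]],
  [[0, 0, 0], [0, 0, 0]],
  [[0, 0, 0], [0, 0, 0]],
  [[0, 0, 0], [0, 0, 0]],
  [[0, 0, 0], [0, 0, 0]],
], claw=-1, grip_force=30)

```text
clock: 18.75
tool_pos: [0.5637, -0.1373, 0.0359]
eef_rot: [0.787, 0.617, -0.001, -0.001]
contact_force: [-1.0, 1.1, 0.1]
opening: 0.342
finger_force: 0.0
```

>>> step_arm([
  [[0, 0, -2], [0, 0, 0]],
  [[0, 0, -4], [0, 0, 0]],
  [[0, 0, -4], [0, 0, 0]],
  [[0, 0, 0], [0, 0, 0]],
])

```text
clock: 19.25
tool_pos: [0.5661, -0.1369, 0.1401]
eef_rot: [0.787, 0.617, 0.002, 0.002]
contact_force: [-0.3, 0.0, 0.4]
opening: 0.006
finger_force: 0.0
```

```bash
python3 - <<'E'
from h import *
st=sensors.get_state();print(st['opening'],st['finger_force'],st['tool_pos'])
# mid is 28.5mm along -f from foot centre; want mid at tray centre
f=np.array([np.cos(np.radians(-13.5)),np.sin(np.radians(-13.5))])
delta([*(np.array([.5135,-.3096])+.0285*np.array([1,0.])),.14],90);delta([*(np.array([.5135,-.3096])+.0285*f),.14],103.5)
E
```

```text
0.005665200569470882 0.0 [ 0.56614872 -0.13687276  0.14011001]
turn [  0.3  -0.  -13.8] shift cm after turn [-1.727e+01 -2.410e+00  1.000e-02] before [-17.35   1.79   0.  ] phi 103.8
turn [ 0.3 -0.1 -0.3] shift cm after turn [-1.802e+01  1.760e+00  1.000e-02] before [-18.01   1.87   0.  ] phi 103.8
```

>>> step_arm([
  [[0, 0, 0], [0, 0, 0]],
  [[0, 0, 0], [0, 0, 0]],
  [[0, 0, 0], [0, 0, 0]],
  [[0, 0, 0], [0, 0, 0]],
  [[0, 0, 0], [0, 0, 0]],
  [[0, 0, 0], [0, 0, 0]],
], claw=1)

```text
clock: 20.0
tool_pos: [0.5639, -0.1373, 0.1358]
eef_rot: [0.787, 0.617, -0.001, -0.001]
contact_force: [0.5, 0.3, -0.3]
opening: 0.66
finger_force: 0.0
```

```bash
python3 - <<'E'
from h import *
st=sensors.get_state();print(st['opening'],st['tool_pos'])
w=snap('wrist','w4.png')
m=white(w,120);m[285:]=0
for c in cv2.findContours(m,0,2)[0]:
    if cv2.contourArea(c)>150:
        p=cv2.approxPolyDP(c,4,True)[:,0]
        print(cv2.contourArea(c))
        for u,v in p: print((u,v),onz(w,u,v,.008)[:2].round(3),onz(w,u,v,.05)[:2].round(3))
E
```

```text
0.6604460155046997 [ 0.56385611 -0.13728593  0.13581173]
981.5
(np.int32(511), np.int32(214)) [ 0.805 -0.221] [ 0.768 -0.195]
(np.int32(491), np.int32(225)) [ 0.785 -0.228] [ 0.751 -0.201]
(np.int32(476), np.int32(244)) [ 0.769 -0.246] [ 0.739 -0.216]
(np.int32(474), np.int32(268)) [ 0.767 -0.274] [ 0.737 -0.239]
(np.int32(482), np.int32(276)) [ 0.776 -0.286] [ 0.744 -0.25 ]
(np.int32(492), np.int32(246)) [ 0.786 -0.252] [ 0.752 -0.221]
(np.int32(509), np.int32(244)) [ 0.804 -0.255] [ 0.767 -0.223]
4167.5
(np.int32(188), np.int32(164)) [ 0.512 -0.099] [ 0.524 -0.093]
(np.int32(191), np.int32(218)) [ 0.499 -0.15 ] [ 0.513 -0.136]
(np.int32(248), np.int32(221)) [ 0.551 -0.166] [ 0.556 -0.149]
(np.int32(250), np.int32(239)) [ 0.549 -0.185] [ 0.554 -0.165]
(np.int32(258), np.int32(239)) [ 0.556 -0.187] [ 0.561 -0.166]
(np.int32(258), np.int32(165)) [ 0.574 -0.115] [ 0.575 -0.106]
4968.5
(np.int32(164), np.int32(0)) [0.533 0.032] [0.541 0.016]
(np.int32(134), np.int32(0)) [0.51  0.038] [0.522 0.021]
(np.int32(95), np.int32(15)) [0.475 0.036] [0.493 0.019]
(np.int32(122), np.int32(84)) [ 0.478 -0.019] [ 0.495 -0.027]
(np.int32(183), np.int32(63)) [ 0.534 -0.016] [ 0.542 -0.024]
(np.int32(172), np.int32(53)) [ 0.527 -0.007] [ 0.536 -0.016]
(np.int32(180), np.int32(48)) [ 0.535 -0.005] [ 0.542 -0.015]
```

>>> step_arm([
  [[0, 0, 0], [0, 0, 0]],
  [[0, 0, 0], [0, 0, 0]],
  [[0, 0, 0], [0, 0, 0]],
  [[0, 0, 3.4], [0, 0, 0]],
  [[0, 0, 3.4], [0, 0, 0]],
  [[0, 0, 3.3], [0, 0, 0]],
  [[0, 0, 0], [0, 0, 0]],
  [[0, 0, 0], [0, 0, 0]],
])

```text
clock: 21.05
tool_pos: [0.5644, -0.137, 0.0359]
eef_rot: [0.787, 0.617, -0.0, -0.0]
contact_force: [0.4, -0.1, -0.8]
opening: 1.001
finger_force: 0.0
```

>>> step_arm([
  [[0, 0, 0], [0, 0, 0]],
  [[0, 0, 0], [0, 0, 0]],
  [[0, 0, 0], [0, 0, 0]],
  [[0, 0, 0], [0, 0, 0]],
  [[0, 0, 0], [0, 0, 0]],
  [[0, 0, 0], [0, 0, 0]],
  [[0, 0, 0], [0, 0, 0]],
  [[0, 0, 0], [0, 0, 0]],
  [[0, 0, 0], [0, 0, 0]],
  [[0, 0, 0], [0, 0, 0]],
  [[0, 0, 0], [0, 0, 0]],
  [[0, 0, 0], [0, 0, 0]],
], claw=-1, grip_force=30)

```text
clock: 22.55
tool_pos: [0.5637, -0.1373, 0.0349]
eef_rot: [0.787, 0.617, -0.001, -0.001]
contact_force: [0.3, 0.1, -0.1]
opening: 0.087
finger_force: 30.0
```

>>> step_arm([
  [[0, 0, -3], [0, 0, 0]],
  [[0, 0, -5], [0, 0, 0]],
  [[-3, 0.4, -1], [0, 0, 0]],
  [[-5, 0.5, 0], [0, 0, 0]],
  [[-5, 0.6, 0], [0, 0, 0]],
  [[-4.3, 0.5, 0], [0, 0, 0]],
  [[0, 0, 0], [0, 0, -6.9]],
  [[0, 0, 0], [0, 0, -6.9]],
  [[0, 0, 0], [0, 0, 0]],
])

```text
clock: 23.68
tool_pos: [0.5414, -0.3102, 0.1245]
eef_rot: [0.708, 0.706, -0.001, -0.001]
contact_force: [0.8, 0.9, -0.2]
opening: 0.092
finger_force: 30.0
```

```bash
python3 - <<'E'
from h import *
delta([.542,-.3096,.043],90);print(sensors.get_state()['finger_force'])
E
```

```text
turn [-0.2 -0.  -0.1] shift cm after turn [0.06 0.06 8.15] before [0.05 0.08 8.15] phi 90.1
29.995966753922403
```

>>> step_arm([
  [[0, 0, 3], [0, 0, 0]],
  [[0, 0, 3], [0, 0, 0]],
  [[0, 0, 1.5], [0, 0, 0]],
  [[0, 0, 0.6], [0, 0, 0]],
  [[0, 0, 0], [0, 0, 0]],
  [[0, 0, 0], [0, 0, 0]],
])

```text
clock: 24.42
tool_pos: [0.5424, -0.3102, 0.0449]
eef_rot: [0.707, 0.707, -0.0, 0.0]
contact_force: [0.4, 0.3, -1.5]
opening: 0.088
finger_force: 30.0
```

>>> step_arm([
  [[0, 0, 0], [0, 0, 0]],
  [[0, 0, 0], [0, 0, 0]],
  [[0, 0, 0], [0, 0, 0]],
  [[0, 0, 0], [0, 0, 0]],
  [[0, 0, 0], [0, 0, 0]],
  [[0, 0, -3], [0, 0, 0]],
  [[0, 0, -4], [0, 0, 0]],
  [[0, 0, -4], [0, 0, 0]],
  [[0, 0, -4], [0, 0, 0]],
  [[0, 0, 0], [0, 0, 0]],
  [[0, 0, 0], [0, 0, 0]],
], claw=-0.3)

```text
clock: 25.8
tool_pos: [0.5414, -0.3102, 0.1932]
eef_rot: [0.707, 0.707, -0.001, -0.001]
contact_force: [-1.1, -0.0, -0.1]
opening: 0.347
finger_force: 0.0
```

```bash
python3 - <<'E'
from h import *
st=sensors.get_state();print(st['opening'],st['tool_pos'],st['contact_force'])
for n in('wrist','side'):
    w=snap(n); m=white(w,110)
    if n=='wrist': m[285:]=0
    for c in cv2.findContours(m,0,2)[0]:
        if cv2.contourArea(c)>80:
            b=cv2.boxPoints(cv2.minAreaRect(c)); print(n,cv2.contourArea(c),[onz(w,u,v,.013)[:2].round(3).tolist() for u,v in b])
E
```

```text
0.3473290640743311 [ 0.54138832 -0.31024867  0.19323113] [-1.0966257  -0.03371202 -0.09628581]
wrist 2810.5 [[0.483, -0.285], [0.547, -0.285], [0.547, -0.356], [0.479, -0.356]]
wrist 4280.0 [[0.747, -0.21], [0.809, -0.209], [0.835, -0.312], [0.767, -0.312]]
side 188.5 [[-0.115, 0.038], [-0.102, 0.036], [-0.102, -0.061], [-0.114, -0.059]]
side 762.0 [[0.477, -0.287], [0.584, -0.265], [0.58, -0.333], [0.478, -0.35]]
side 625.5 [[0.747, -0.236], [0.84, -0.191], [0.877, -0.281], [0.784, -0.319]]
side 502.0 [[0.465, 0.028], [0.574, 0.08], [0.574, -0.006], [0.469, -0.05]]
side 432.5 [[0.431, 0.149], [0.538, 0.205], [0.535, 0.111], [0.433, 0.064]]
side 203.5 [[0.852, 0.584], [0.888, 0.584], [0.751, 0.339], [0.721, 0.342]]
side 555.5 [[0.787, 1.813], [1.287, 2.392], [1.167, 1.928], [0.736, 1.49]]
side 3590.0 [[0.092, 1.221], [1.154, 3.491], [1.059, 1.977], [0.193, 0.734]]
```

The bracket lies centred in the red tray and the gripper is clear of it.

```bash
python3 -c "
from plant import finish_job
print(finish_job())"
```

```text
the job is handed in; nothing more can be done
None
```

I tipped all three brackets; the right-hand one had the red patch and now lies near the centre of the red tray, with the two plain ones left on the table where they fell; I handed the job in at about 26 s, and no verdict was returned.

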